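# Feed the herb planter and hold its knob pressed

### The job

Feed the herb planter: lift the green feed stick out of the wooden stand, lower it end-down into the narrow round well in the planter's deck until it stands on the bottom, and let go of it. Then pick up the loose black knob, turn it so that its D-shaped hole matches the D-shaped shaft on the deck, push it fully home on the shaft and press it well in against the shaft's spring, and finish while still holding it pressed in, fingers on the knob. Leave the white stick in the stand and the other things on the counter where they are.

Things in the scene. Friction and masses are not known exactly. Their poses are not given: they have to be found in the camera images.
- feed_stick: Green plastic stick, round, 16 mm in diameter, 120 mm long, about 40 g, foot slightly chamfered. Origin: centre of its lower end, z up along the stick. It stands upright in one of the two holes of the wooden stand.
- white_stick: White stick of the same size in the stand's other hole, 60 mm from the green one (centre to centre). It stays there. Origin: centre of its lower end.
- stand: Fixed wooden block, 60 (x) x 120 (y) x 45 mm high; its two holes, 18 mm wide and 40 mm deep, lie on its y axis, 30 mm either side of the middle. The sticks stand out of it by 75 mm. Origin: centre of its underside, on the counter. The green stick may be in either hole.
- planter: Fixed white herb planter, a box 130 (x) x 340 (y) x 75 mm high with a flat deck on top. Origin: centre of its underside, on the counter. The feed well is at the deck's middle, the D-shaft 110 mm from it to planter -y, the bed of seedlings (about 45 mm high) from 70 mm to planter +y.
- well (a point): Centre of the well's mouth, at deck height (75 mm above the counter), edged with a thin black ring. The well is a round vertical hole, 20 mm wide and 60 mm deep, with a chamfered rim, so that a stick standing on its bottom sticks out by 60 mm. Axes as the planter's.
- knob: Loose round black knob, 40 mm diameter (lowest 18 mm only 36), 34 mm high, about 50 g, lying hole down on the counter. Origin: centre of its underside, z up. D-shaped hole in the underside: 18 mm deep, round part 18 mm wide, flat 5.5 mm from the axis on the +x side. A white line on top runs from near the centre to +x, towards the flat.
- shaft_top (a point): Top centre, on the axis, of an upright brass D-shaft: 16 mm diameter, flat 4.5 mm from the axis on this point's +x side, top 3 mm bevelled. Top 26 mm above the deck; grey disc (52 x 2 mm) at its foot. The knob fits only with its x along this x (about 0.1 rad play); fully home its underside is 18 mm below this point. The shaft can be pressed down; it turns only stiffly (0.3 N m).
- shaft (a joint): How far the shaft is pressed down, m: 0 released, 0.005 at its hard stop. Spring: 3.6 N to start, 6.6 N at the stop; it springs back when let go.
- cup: Small white cup, 56 mm wide, 55 mm high. Origin: centre of its underside. Stays where it is.
- pasta_jar: Amber jar, 80 mm wide, 140 mm high. Origin: centre of its underside. Stays where it is.
- bowl: Black bowl, 120 mm wide, 50 mm high. Origin: centre of its underside. Stays where it is.
- oil_bottle: Green bottle, 64 mm wide, 190 mm high. Origin: centre of its underside. Stays where it is.
- vase: Blue vase, 84 mm wide, 90 mm high. Origin: centre of its underside. Stays where it is.
- spoon: Spoon with a wooden handle and steel bowl, lying on the counter. Origin: on its underside, near its middle. Stays where it is.
There are look-alikes about, which are no part of the job. What is shaped like the feed_stick but blue is not meant.

How it is judged:
On the way, in this order (a step that is already met when the one before it is completed fails the run):
1. the green stick stands in the well, let go (z of feed_stick in the frame of well below -0.05 m and horizontal distance between feed_stick and well below 0.006 m and angle between feed_stick's own z axis and vertical below 0.12 rad and contact force between the fingers and feed_stick below 0.2 N), for 0.3 s.
2. the knob is fully home on the D-shaft (z of knob in the frame of shaft_top below -0.0165 m and horizontal distance between knob and shaft_top below 0.003 m and angle between the x axis of knob and the x axis of shaft_top, either way round below 0.25 rad and angle between knob's own z axis and vertical below 0.1 rad), for 0.2 s.
At the end, for the whole second after the job is handed in: Green stick untouched in the well (foot 50 mm below deck, within 6 mm, 0.12 rad of upright); knob home on the shaft (underside 16.5 mm below its top, within 3 mm, flats within 0.25 rad, tilt under 0.1 rad), fingers on it with over 1.5 N, shaft held pressed in over 2.5 mm (all of step 1 and all of step 2 and value of joint shaft above 0.0025 m and contact force between the fingers and knob above 1.5 N); the arm keeps its last pose, push and grip.
It fails at once if the white stick is moved by more than 20 mm (distance of white_stick from where it was at the start of the episode above 0.02 m).
It fails at once if another thing on the counter is moved by more than 30 mm (distance of any of cup, pasta_jar, bowl, oil_bottle, vase, spoon from where it was at the start of the episode above 0.03 m).
It also fails if it takes over 54 s, if anything falls off the work surface, if the arm or the gripper's body presses on something with over 40 N, if the wrist force passes 120 N, or if a joint passes its speed limit or range.

### The arm

A 7-joint arm with a two-finger parallel gripper is mounted at the origin on the work surface. World frame = base frame: x ahead of the robot, y to its left, z up, the work surface at z = 0. Lengths are in m, angles in rad, forces in N, time in s.
With the tool pointing down it reaches from about 0.4 to 0.85 m from the base axis. Payload 10.4 kg.
Tool frame: the origin (TCP) lies at the very end of the fingers, on their centre line; the grasp point (between the pads) lies r.tcp_to_grasp behind it (r.tcp_to_grasp is the distance from the TCP to the grasp point, in m); z points along the fingers, y is the line along which they close (so a half turn about z gives the same grasp; the last joint's range is limited). The gripper opens to 87 mm and grips with 3 to 60 N. Pads are 19 mm wide; open, the fingers measure 117 mm over their backs; the gripper's body (75 mm by 190 mm) begins 51 mm behind the grasp point.
Start: joints at [1.163, 0.332, -0.065, 1.46, 0.022, 1.35, -0.088], TCP at [0.235, -0.579, 0.223] pointing down, gripper open.
Joint ranges: [-2.6, 2.6], [-0.5, 2.12], [-1.47, 1.34], [0.16, 2.42], [-1.27, 4.41], [0.06, 2.06], [-2.6, 2.6]. Speed limits (rad/s): [2.22, 2.22, 2.79, 2.79, 3.14, 3.14, 3.14].

### API

Orientations are given as a unit quaternion [x, y, z, w].
In Python, from bench import monitor, cams, ticket, r gives the robot as it stands.
- The arm moves only by the shell command python3 -m crank 'ROWS' [OPENING] [FORCE]. ROWS is a JSON object whose one key "steps" holds a list of rows, each a list of 2 entries, a list of its own where there are three numbers: the shift along the world's x, y, z in units of 25 mm (1.0 is 25 mm), then the turn, a rotation vector about the world's x, y, z in units of 5 degrees (1.0 is 5 degrees). In form: {"steps": [[[x, y, z], [ax, ay, az]], ...]}. A call has 1 to 10 rows; each row shifts and turns the commanded pose from where the row before left it; what a row does not reach is not made up. A row lasts 1/12 s, in which the tool goes at most 41.7 mm and 7.16 degrees, less where a joint would pass 70% of its speed; a pose out of reach is approached as far as the arm can. A call is refused whole if a number of a shift passes 1 or a number of a turn 1, either way. A call with a gripper value outside its range is refused whole. OPENING is the finger opening in mm, from 0 to 87, set as the call begins (- or left out, the last holds). The fingers move at their own pace and stop on an object; FORCE is the grip in N (left out, the last holds). Time passes only in rows, so rows that do not move let the fingers close. It gives the time, the measured TCP pose, the force, the opening and the grip force at its end, in the units of the state.
- monitor.read_state(): the state, without advancing time (a new reading comes with each control period).
- cams.camera(name): name is "scene" or "top" or "wrist"; returns a dict with "pixels" (480x640x3 uint8, blue, green, red), "z_map" (480x640 float32, m along the optical axis (not along the pixel's ray), 0 where there is no reading), "vfov" (degrees; the focal length in pixels is half the picture's height over the tangent of half this angle, whatever the lens; pixels are square), "cx", "cy" (the principal point, pixels), "T" (4x4, takes a point from camera to world coordinates). Camera axes: x right, y up, looking along -z (the intrinsics and any distortion apply to the point x, -y, -z); pixel columns grow to the right and rows downward; lengths in m; the calibration is good to about 2 mm. A picture is of the moment at which its call begins.
- ticket.close_job(): hands the job in; it is judged then, once.
The state is a dict: "time": time; "joint_positions": joint angles; "joint_vel": joint speeds; "joint_torque": joint torques, N m; "ee_pos": TCP position; "eef_rot": TCP orientation; "ft_force": force on the tool from outside, world axes, zero at the start; "torque": the same for the moment, N m; "width": finger opening in m; "grip_force": force on a finger pad.
Only numpy, scipy, OpenCV 4.12 (cv2) and the standard library are available. Lean on these libraries where they do the work, as an engineer would, in place of code of your own. Each camera call takes 0.05 s, during which the arm holds its last target. There are 200 camera calls.

## Working session

There is one attempt and no reset: what is moved stays moved. The work goes in short steps, Python scripts to look and compute and a shell command to move; the robot and the scene stay as the last step left them, time stands still between calls to the robot, and variables do not carry over. Pictures are saved under pics/ and viewed, at most 10 in all, crops included, and the job is handed in when it is done.

```bash
ls; mkdir -p pics; cat > h.py <<'E'
import numpy as np, cv2
from bench import monitor, cams, ticket, r
def cap(n):
    d=cams.camera(n); np.savez('pics/%s.npz'%n,**{k:np.array(v) for k,v in d.items()}); return d
def load(n): return dict(np.load('pics/%s.npz'%n))
def ray(d,u,v):
    f=240/np.tan(np.radians(float(d['vfov']))/2)
    c=np.array([(u-d['cx'])/f,-(v-d['cy'])/f,-1.]); T=d['T']; return T[:3,3],T[:3,:3]@c
def onz(d,u,v,z):
    o,k=ray(d,u,v); return o+k*(z-o[2])/k[2]
def pt(d,u,v):
    o,k=ray(d,u,v); return o+k*d['z_map'][int(v),int(u)]
E
python3 - <<'E'
from h import *
for n in ['top','scene']:
    d=cap(n); cv2.imwrite('pics/%s1.png'%n,d['pixels']); print(n,d['vfov'],d['cx'],d['cy'],d['T'].round(3).tolist(),[k for k in d])
print(monitor.read_state(), r.tcp_to_grasp)
E
```

```text
pics
top 42.48587276680048 323.3683047347174 226.69078407993058 [[-0.009, 0.992, -0.129, 0.319], [-1.0, -0.01, -0.004, -0.0], [-0.005, 0.129, 0.992, 1.706], [0.0, 0.0, 0.0, 1.0]] ['pixels', 'z_map', 'vfov', 'cx', 'cy', 'T']
scene 50.934583778963386 320.6495144124496 244.73716496578712 [[0.812, -0.378, 0.445, 1.029], [0.584, 0.524, -0.619, -0.732], [0.001, 0.763, 0.647, 0.836], [0.0, 0.0, 0.0, 1.0]] ['pixels', 'z_map', 'vfov', 'cx', 'cy', 'T']
{'time': 0.1, 'joint_positions': array([ 1.16339973,  0.33279802, -0.06470431,  1.46086268,  0.02160797,
        1.34989687, -0.08853271]), 'joint_vel': array([-0.00081067, -0.00245511, -0.0005498 , -0.00346068,  0.00227069,
        0.00057522, -0.00094656]), 'joint_torque': array([ 2.10465158e-03, -6.24544859e+01,  2.48857430e-02, -3.90714705e+01,
       -6.15402753e-02,  3.65706068e-02,  6.07651896e-05]), 'ee_pos': array([ 0.23447231, -0.57897524,  0.22183761]), 'eef_rot': array([ 9.81548997e-01,  1.91209739e-01, -1.52658240e-04, -6.15941371e-04]), 'ft_force': array([-0.02545169,  0.11405823,  0.09132418]), 'torque': array([-0.03589922,  0.02149654,  0.04802289]), 'grip_force': 0.0, 'width': 0.08724515975022608} 0.0187
```

View pics/top1.png

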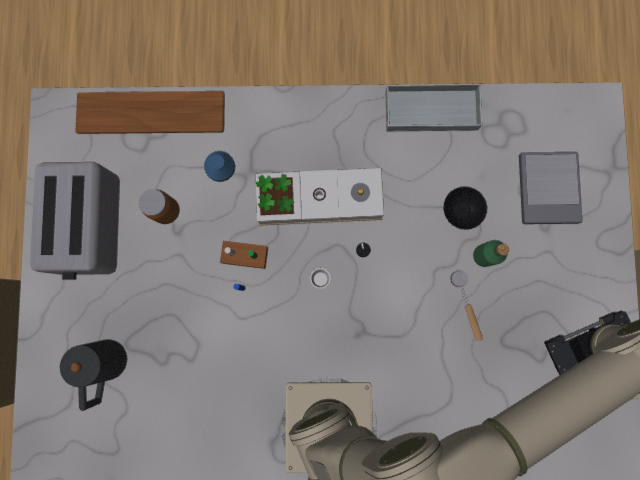

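View pics/scene1.png

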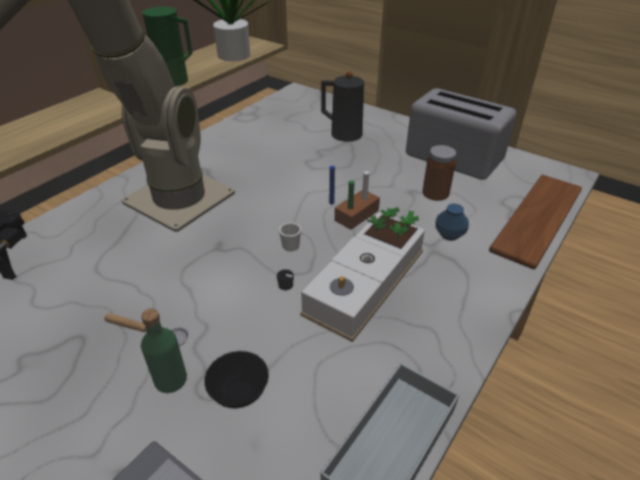

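The top view shows the green stick at (252,254), the white one at (229,251), the well at (319,194), the D-shaft at (361,192) and the knob at (363,250) with its white line pointing up. There is also a standing blue stick at (239,287), a look-alike. The scene view shows the same layout.

```bash
python3 - <<'E'
from h import *
d=load('top'); im=d['pixels']; 
crop=im[160:300,215:395]; cv2.imwrite('pics/crop1.png',cv2.resize(crop,None,fx=4.4,fy=4.2,interpolation=cv2.INTER_CUBIC)[:600])
hsv=cv2.cvtColor(im,cv2.COLOR_BGR2HSV)
H,S,V=[hsv[...,i].astype(int) for i in range(3)]
def comp(m,box,name,z):
    u0,v0,u1,v1=box; mm=np.zeros(m.shape,np.uint8); mm[v0:v1,u0:u1]=m[v0:v1,u0:u1]
    n,l,s,c=cv2.connectedComponentsWithStats(mm)
    for i in np.argsort(-s[1:,4])[:2]+1:
        u,v=c[i]; print(name,s[i],c[i].round(1),'onz',onz(d,u,v,z).round(4),'depth',pt(d,u,v).round(4))
comp((H>40)&(H<85)&(S>100),(240,240,268,270),'green',.12)
comp((S<60)&(V>120),(222,242,236,262),'white',.12)
comp((H>3)&(H<20)&(S>90),(215,235,272,275),'stand',.045)
comp(V<60,(350,235,378,262),'knob',.034)
comp((V<70),(308,182,332,206),'ring',.075)
comp((S>80)&(H<30),(350,180,375,205),'shaft',.101)
comp((S<60)&(V>60)&(V<170),(345,178,378,208),'disc',.077)
comp((V>190)&(S<40),(250,160,390,225),'deck',.075)
for u,v in [(252,254),(229,251),(319,210),(340,200),(361,192),(363,250),(340,260),(319,194)]: print(u,v,pt(d,u,v).round(4))
E
```

```text
green [248 250   9   9  51] [251.8 253.8] onz [0.4565 0.1917 0.12  ] depth [0.456  0.1909 0.1265]
white [225 247   6   7  31] [227.2 249.7] onz [0.4677 0.2553 0.12  ] depth [0.4669 0.2538 0.1289]
white [222 242   1   2   2] [222.  242.5] onz [0.4866 0.2689 0.12  ] depth [0.4991 0.2889 0.0023]
stand [220 241  47  27 867] [243.7 254.6] onz [0.4611 0.2225 0.045 ] depth [0.4613 0.2228 0.0428]
knob [356 243  14  14 138] [362.8 250. ] onz [ 0.4716 -0.0997  0.034 ] depth [ 0.4712 -0.0995  0.0374]
ring [314 197   5   4   5] [316.  198.6] onz [0.6072 0.0258 0.075 ] depth [0.6081 0.0259 0.0704]
ring [321 196   4   4   5] [322.8 197.8] onz [0.6092 0.0076 0.075 ] depth [0.609  0.0076 0.0766]
shaft [358 189   6   6  29] [360.1 191.3] onz [ 0.6211 -0.0912  0.101 ] depth [ 0.6225 -0.0916  0.0935]
disc [350 182  21  21 300] [359.9 192.1] onz [ 0.6234 -0.092   0.077 ] depth [ 0.6201 -0.0911  0.0945]
252 254 [0.456  0.191  0.1215]
229 251 [0.4639 0.2498 0.1251]
319 210 [0.5762 0.018  0.0755]
340 200 [ 0.6043 -0.0386  0.0667]
361 192 [ 0.6195 -0.0936  0.0993]
363 250 [ 0.471  -0.0998  0.0407]
340 260 [ 0.4481 -0.0383 -0.0077]
319 194 [0.6294 0.0183 0.0224]
```

View pics/crop1.png

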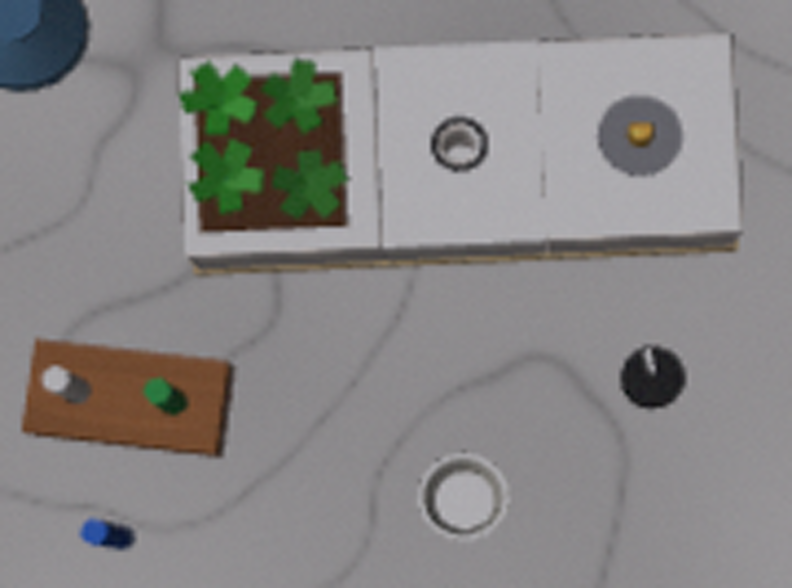

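Depth confirms the heights: stick tops near 0.12, deck near 0.075. Next I move over the planter for a wrist view of the flats, turning the tool for the stick grasp on the way.

```bash
python3 -m crank '{"steps":[[[0,0.2,1],[0,0,0]],[[0.2,0.6,1],[0,0,0.5]],[[0.4,1,1],[0,0,0.5]],[[0.5,1,1],[0,0,0.5]],[[0.6,1,1],[0,0,0.5]],[[0.6,1,0.6],[0,0,0.5]],[[0.6,1,0],[0,0,0.5]],[[0.6,1,0],[0,0,0.5]],[[0.6,1,0],[0,0,0.5]],[[0.6,1,0],[0,0,0.5]]]}' 60 20; python3 -m crank '{"steps":[[[0.6,1,0],[0,0,0.5]],[[0.6,1,0],[0,0,0.5]],[[0.6,1,0],[0,0,0.5]],[[0.6,1,0],[0,0,0.5]],[[0.6,1,0],[0,0,0.5]],[[0.6,1,0],[0,0,0.5]],[[0.6,1,0],[0,0,0.5]],[[0.5,1,0],[0,0,0.5]],[[0.5,1,0],[0,0,0.5]],[[0.5,1,0],[0,0,0.5]]]}'
python3 -m crank '{"steps":[[[0.5,1,0],[0,0,0.5]],[[0.5,1,0],[0,0,0.5]],[[0,0,0],[0,0,0]],[[0,0,0],[0,0,0]]]}'
python3 - <<'E'
from h import *
d=cap('wrist'); cv2.imwrite('pics/w1.png',d['pixels']); print(d['T'].round(3).tolist(),d['vfov'],monitor.read_state()['ee_pos'])
E
```

```text
time: 0.93
ee_pos: [0.3525, -0.3579, 0.3624]
eef_rot: [0.925, 0.38, -0.0, -0.0]
ft_force: [-0.1, -1.2, -0.2]
width: 0.0603
grip_force: 0.0
time: 1.77
ee_pos: [0.4949, -0.108, 0.3623]
eef_rot: [0.821, 0.571, -0.0, -0.0]
ft_force: [0.8, -0.6, 0.1]
width: 0.0605
grip_force: 0.0
time: 2.1
ee_pos: [0.5198, -0.0578, 0.3621]
eef_rot: [0.795, 0.607, -0.0, -0.0]
ft_force: [0.1, -0.5, 0.2]
width: 0.06
grip_force: 0.0
[[0.965, 0.254, 0.067, 0.538], [-0.262, 0.935, 0.238, 0.008], [-0.002, -0.247, 0.969, 0.524], [0.0, 0.0, 0.0, 1.0]] 67.59821118057528 [ 0.51949069 -0.05942909  0.36222481]
```

View pics/w1.png

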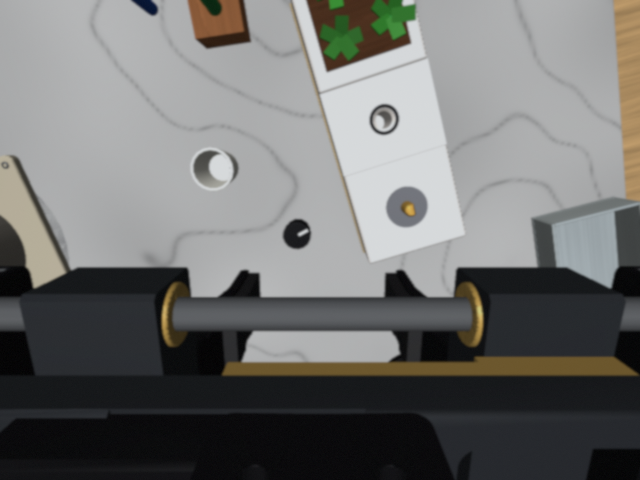

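The wrist view shows the well at (384,119), the shaft at (408,208) and the knob at (297,234) with its line pointing right. I measure these, then go for the stick.

```bash
cat >> h.py <<'E'
def comp(d,m,box,name,z,k=1):
    u0,v0,u1,v1=box; mm=np.zeros(m.shape,np.uint8); mm[v0:v1,u0:u1]=m[v0:v1,u0:u1]
    n,l,s,c=cv2.connectedComponentsWithStats(mm)
    for i in np.argsort(-s[1:,4])[:k]+1:
        (eu,ev),rr=cv2.minEnclosingCircle(np.argwhere(l==i)[:,::-1].astype(np.float32))
        print(name,s[i],c[i].round(1),onz(d,*c[i],z).round(4),'circ',round(eu,1),round(ev,1),round(rr,1),onz(d,eu,ev,z).round(4))
def HSV(d): return [a.astype(int) for a in cv2.split(cv2.cvtColor(d['pixels'],cv2.COLOR_BGR2HSV))]
E
python3 - <<'E'
from h import *
d=load('wrist'); H,S,V=HSV(d)
comp(d,V<90,(360,95,410,145),'ring',.075,2)
comp(d,(V<170)&(S<60),(380,180,434,235),'disc',.077)
comp(d,(S>80)&(H<35),(390,190,430,225),'shaft',.101)
comp(d,V<80,(275,212,320,255),'knob',.034)
comp(d,(V>120),(290,226,308,243),'line',.034)
comp(d,(H>3)&(H<20)&(S>90),(180,0,252,50),'stand',.045)
print([(a,onz(d,*a,.045).round(4)) for a in [(248,40),(197,38)]])
c=[(320,90),(448,147),(370,262),(465,234)]
for a in c: print(a,onz(d,*a,.075).round(4))
t=load('top')
for n,u,v,z in [('green',250.7,253.1,.12),('white',228,250.5,.12),('well',319.3,194,.075),('disc',360.4,192.1,.077),('standC',222.8,241.5,.045),('s',267.5,247,.045),('s',265.2,268.5,.045),('s',220.3,262.5,.045)]: print(n,onz(t,u,v,z).round(4))
E
```

```text
ring [371 105  27  29 118] [383.6 117.9] [0.6169 0.0224 0.075 ] circ 383.7 118.9 14.4 [0.6169 0.0212 0.075 ]
ring [380 112   9   7  35] [384.8 114.8] [0.6191 0.0254 0.075 ] circ 384.0 115.5 4.7 [0.618  0.0249 0.075 ]
disc [ 386  187   41   40 1139] [406.1 206.1] [ 0.6206 -0.088   0.077 ] circ 406.5 206.5 20.8 [ 0.621  -0.0886  0.077 ]
shaft [401 201  14  15 155] [408.1 208.2] [ 0.6179 -0.0859  0.101 ] circ 408.5 208.5 7.9 [ 0.6183 -0.0864  0.101 ]
knob [284 220  26  28 525] [296.  233.8] [ 0.4711 -0.0951  0.034 ] circ 296.5 233.2 14.3 [ 0.472  -0.0945  0.034 ]
line [298 229  10   7  41] [302.5 232.1] [ 0.4806 -0.0952  0.034 ] circ 302.5 232.0 5.4 [ 0.4806 -0.095   0.034 ]
stand [ 188    0   61   47 2122] [219.2  22.8] [0.4564 0.1805 0.045 ] circ 218.0 20.0 36.1 [0.456  0.1837 0.045 ]
[((248, 40), array([0.4839, 0.1537, 0.045 ])), ((197, 38), array([0.4251, 0.172 , 0.045 ]))]
(320, 90) [0.5521 0.0721 0.075 ]
(448, 147) [ 0.6849 -0.0309  0.075 ]
(370, 262) [ 0.5599 -0.1486  0.075 ]
(465, 234) [ 0.6866 -0.1438  0.075 ]
green [0.4584 0.1945 0.12  ]
white [0.4657 0.2532 0.12  ]
well [0.6197 0.0169 0.075 ]
disc [ 0.6234 -0.0933  0.077 ]
standC [0.4973 0.2795 0.045 ]
s [0.4811 0.1584 0.045 ]
s [0.4231 0.1644 0.045 ]
s [0.4404 0.2856 0.045 ]
```

```bash
python3 -m crank '{"steps":[[[-0.4,1,-0.3],[0,0,0.3]],[[-0.4,1,-0.5],[0,0,0.3]],[[-0.4,1,-0.5],[0,0,0.3]],[[-0.4,1,-0.5],[0,0,0.3]],[[-0.4,1,-0.5],[0,0,0.3]],[[-0.4,0.5,0],[0,0,0.2]],[[0,0,0],[0,0,0]],[[0,0,0],[0,0,0]]]}' 44 20
python3 - <<'E'
from h import *
d=cap('wrist'); cv2.imwrite('pics/w2.png',d['pixels']); print(d['T'].round(3).tolist(),monitor.read_state()['ee_pos'],monitor.read_state()['eef_rot'])
H,S,V=HSV(d)
comp(d,(H>40)&(H<85)&(S>100),(0,0,400,265),'green',.12)
E
```

```text
time: 2.82
ee_pos: [0.4597, 0.0771, 0.3059]
eef_rot: [0.749, 0.662, 0.0, 0.001]
ft_force: [-0.2, -0.5, 0.8]
width: 0.0443
grip_force: 0.0
[[0.993, 0.117, 0.03, 0.468], [-0.121, 0.962, 0.246, 0.145], [0.0, -0.248, 0.969, 0.468], [0.0, 0.0, 0.0, 1.0]] [0.46012953 0.07649648 0.3058973 ] [7.49561707e-01 6.61934036e-01 2.26226710e-04 7.26840854e-04]
green [293  79  19  28 386] [302.9  91.9] [0.4569 0.1956 0.12  ] circ 303.5 92.5 14.2 [0.4573 0.195  0.12  ]
```

View pics/w2.png

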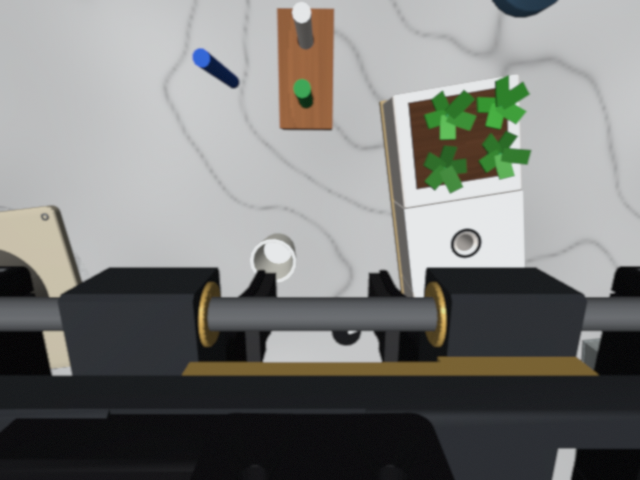

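The wrist view shows the green top at (302,88) with the white one straight above at (302,12), so the tool is aligned with the stand. I approach above the stick.

```bash
python3 - <<'E'
from h import *
d=load('wrist'); print(onz(d,302.5,87.5,.12).round(4), onz(d,302,12,.12).round(4),onz(d,465.5,242.5,.075).round(4))
E
python3 -m crank '{"steps":[[[0,1,-0.5],[0,0,0]],[[-0.1,1,-1],[0,0,0]],[[0,1,-1],[0,0,0]],[[0,1,-1],[0,0,0]],[[0,0.8,-1],[0,0,0]],[[0,0,-1],[0,0,0]],[[0,0,-1],[0,0,0]],[[0,0,0],[0,0,0]],[[0,0,0],[0,0,0]]]}'
python3 - <<'E'
from h import *
d=cap('scene'); im=d['pixels'][120:240,290:450]; cv2.imwrite('pics/s2.png',cv2.resize(im,None,fx=5,fy=5,interpolation=cv2.INTER_CUBIC)[:600])
E
```

```text
[0.457  0.1993 0.12  ] [0.4647 0.2594 0.12  ] [0.6171 0.0216 0.075 ]
time: 3.62
ee_pos: [0.4576, 0.1967, 0.1424]
eef_rot: [0.749, 0.662, -0.001, -0.001]
ft_force: [0.3, 0.5, 1.0]
width: 0.0441
grip_force: 0.0
```

View pics/s2.png

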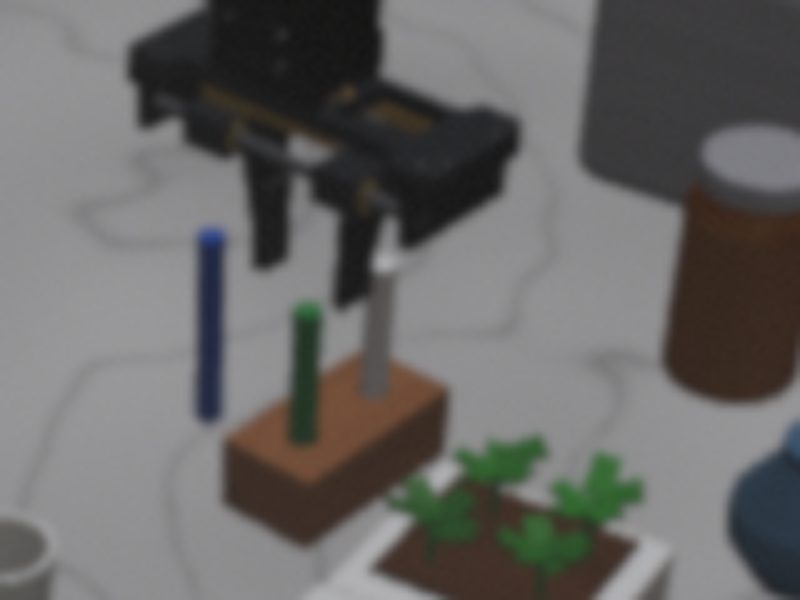

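The fingers straddle the green stick in the air. I descend and close.

```bash
python3 -m crank '{"steps":[[[0,0,-0.6],[0,0,0]],[[0,0,-0.6],[0,0,0]],[[0,0,-0.6],[0,0,0]],[[0,0,-0.6],[0,0,0]],[[0,0,0],[0,0,0]]]}' && python3 -m crank '{"steps":[[[0,0,0],[0,0,0]],[[0,0,0],[0,0,0]],[[0,0,0],[0,0,0]],[[0,0,0],[0,0,0]],[[0,0,0],[0,0,0]]]}' 0 25
python3 -m crank '{"steps":[[[0,0,0],[0,0,0]],[[0,0,0.3],[0,0,0]],[[0,0,0.6],[0,0,0]],[[0,0,0.8],[0,0,0]],[[0,0,1],[0,0,0]],[[0,0,1],[0,0,0]],[[0,0,1],[0,0,0]],[[0,0,1],[0,0,0]],[[0,0,0.6],[0,0,0]],[[0,0,0],[0,0,0]]]}'
```

```text
time: 4.08
ee_pos: [0.4575, 0.1971, 0.0822]
eef_rot: [0.749, 0.662, -0.0, 0.0]
ft_force: [0.3, -1.1, -0.5]
width: 0.0441
grip_force: 0.0
time: 4.5
ee_pos: [0.4576, 0.1982, 0.0833]
eef_rot: [0.749, 0.663, 0.0, 0.0]
ft_force: [-0.1, 1.3, 0.5]
width: 0.0186
grip_force: 0.0
time: 5.33
ee_pos: [0.4583, 0.1992, 0.2438]
eef_rot: [0.749, 0.663, 0.002, 0.001]
ft_force: [-0.0, -0.3, 0.3]
width: 0.015
grip_force: 25.0
```

```bash
python3 -m crank '{"steps":[[[0.4,-0.4,0],[0,0,0]],[[0.8,-0.9,0],[0,0,0]],[[0.8,-0.9,0],[0,0,0]],[[0.8,-0.9,0],[0,0,0]],[[0.8,-0.9,0],[0,0,0]],[[0.8,-0.9,0],[0,0,0]],[[0.8,-0.9,0],[0,0,0]],[[0.8,-0.9,0],[0,0,0]],[[0.4,-0.4,0],[0,0,0]],[[0,0,0],[0,0,0]]]}'
python3 -m crank '{"steps":[[[0,0,-0.8],[0,0,0]],[[0,0,-0.8],[0,0,0]],[[0,0,-0.6],[0,0,0]],[[0,0,0],[0,0,0]],[[0,0,0],[0,0,0]]]}'
python3 - <<'E'
from h import *
d=cap('scene'); cv2.imwrite('pics/s3.png',cv2.resize(d['pixels'][190:310,290:450],None,fx=5,fy=5,interpolation=cv2.INTER_CUBIC))
H,S,V=HSV(d)
m=((H>40)&(H<85)&(S>80)); 
comp(d,m,(300,200,385,300),'g',.1,2)
o=[monitor.read_state()['ee_pos'] for _ in range(1)]; print(o)
E
```

```text
time: 6.17
ee_pos: [0.6184, 0.0157, 0.2375]
eef_rot: [0.751, 0.661, -0.001, -0.001]
ft_force: [0.5, 1.4, -1.5]
width: 0.0156
grip_force: 25.0
time: 6.58
ee_pos: [0.6163, 0.0207, 0.1841]
eef_rot: [0.748, 0.663, -0.001, -0.001]
ft_force: [1.2, -0.5, 1.0]
width: 0.0158
grip_force: 25.0
g [367 202   6  45 144] [368.7 222. ] [0.5668 0.1079 0.1   ] circ 368.5 224.0 22.1 [0.5704 0.101  0.1   ]
g [375 217  10  12  84] [380. 223.] [0.5905 0.1203 0.1   ] circ 379.8 222.6 6.1 [0.5895 0.1213 0.1   ]
[array([0.61695852, 0.02088018, 0.18527997])]
```

View pics/s3.png

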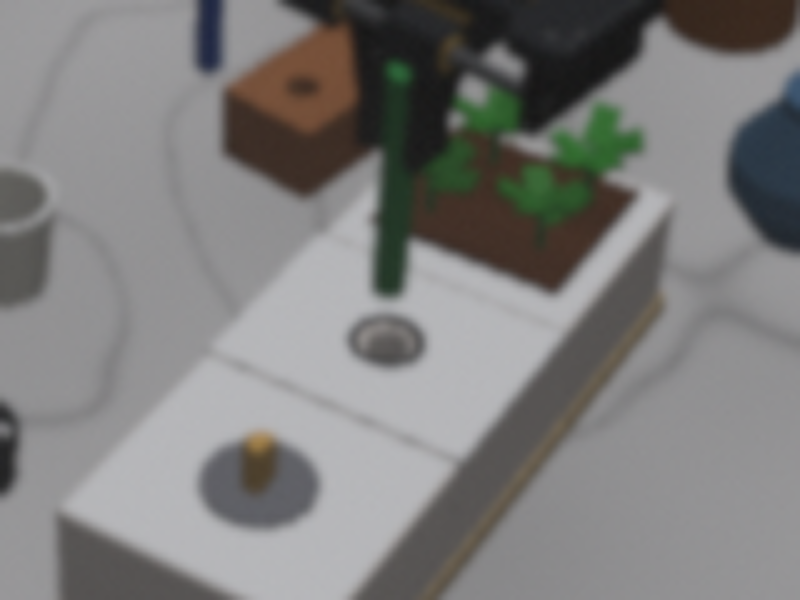

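The scene view shows the stick held above the well: crop foot at (388,290), top at (399,75), ring at (387,341). I check the lateral offset and tilt with rays.

```bash
python3 - <<'E'
from h import *
d=load('scene'); s=lambda u,v:(290+(u+.5)/5-.5,190+(v+.5)/5-.5)
w=onz(d,*s(387,341),.075); print('well',w.round(4))
for z in (.100,.105,.11): print(z,'foot',onz(d,*s(388,290),z).round(4),'top',onz(d,*s(399,74),z+.12).round(4))
# finer: subpixel mask edges of stick by row
H,S,V=HSV(d); B,G,R=[d['pixels'][...,i].astype(int) for i in range(3)]
for v in range(204,250,3):
    c=[u for u in range(360,378) if G[v,u]-R[v,u]>15]; print(v,c[:1],c[-1:],end=' ')
b=d['pixels'][248:268,355:380]
comp(d,(V<110),(355,250,380,270),'ring',.075)
t=cap('top'); cv2.imwrite('pics/t3.png',t['pixels'])
a=monitor.read_state(); from scipy.spatial.transform import Rotation as Ro; print(Ro.from_quat(a['eef_rot']).as_matrix().round(4).tolist(),a['ee_pos'])
E
```

```text
well [0.6174 0.0211 0.075 ]
0.1 foot [0.6132 0.0259 0.1   ] top [0.6118 0.023  0.22  ]
0.105 foot [0.6161 0.0207 0.105 ] top [0.6152 0.0169 0.225 ]
0.11 foot [0.6189 0.0156 0.11  ] top [0.6186 0.0108 0.23  ]
204 [367] [372] 207 [368] [371] 210 [368] [370] 213 [368] [370] 216 [368] [369] 219 [368] [369] 222 [368] [377] 225 [368] [377] 228 [367] [371] 231 [367] [370] 234 [367] [370] 237 [367] [370] 240 [367] [369] 243 [366] [369] 246 [366] [369] 249 [] [] ring [360 254  14   9  62] [367.6 258.9] [0.6205 0.0186 0.075 ] circ 366.6 258.0 6.7 [0.6171 0.02   0.075 ]
[[0.1207, 0.9927, 0.0009], [0.9927, -0.1207, 0.0002], [0.0003, 0.0009, -1.0]] [0.61738989 0.02094502 0.1859356 ]
```

Aligned within about 1.5 mm, so I nudge slightly and descend while watching the force.

```bash
python3 -m crank '{"steps":[[[0.04,-0.04,-0.3],[0,0,0]],[[0,0,-0.3],[0,0,0]],[[0,0,-0.3],[0,0,0]],[[0,0,-0.3],[0,0,0]],[[0,0,-0.3],[0,0,0]],[[0,0,-0.2],[0,0,0]],[[0,0,0],[0,0,0]]]}'
```

```text
time: 7.27
ee_pos: [0.6174, 0.0196, 0.141]
eef_rot: [0.749, 0.663, -0.001, -0.001]
ft_force: [-0.1, 0.1, -0.9]
width: 0.0154
grip_force: 25.0
```

```bash
python3 -m crank '{"steps":[[[0,0,-0.3],[0,0,0]],[[0,0,-0.3],[0,0,0]],[[0,0,-0.3],[0,0,0]],[[0,0,-0.3],[0,0,0]],[[0,0,-0.3],[0,0,0]],[[0,0,-0.2],[0,0,0]],[[0,0,0],[0,0,0]]]}'
```

```text
time: 7.85
ee_pos: [0.6174, 0.0196, 0.0986]
eef_rot: [0.749, 0.663, -0.001, -0.001]
ft_force: [-0.2, -0.6, -1.0]
width: 0.0154
grip_force: 25.0
```

```bash
python3 -m crank '{"steps":[[[0,0,-0.08],[0,0,0]],[[0,0,0],[0,0,0]]]}'; python3 -m crank '{"steps":[[[0,0,0],[0,0,0]],[[0,0,0],[0,0,0]],[[0,0,0],[0,0,0]],[[0,0,0],[0,0,0]],[[0,0,0],[0,0,0]],[[0,0,0],[0,0,0]]]}' 44
python3 -m crank '{"steps":[[[0,0,0.4],[0,0,0]],[[0,0,0.8],[0,0,0]],[[0,0,1],[0,0,0]],[[0,0,1],[0,0,0]],[[0,0,1],[0,0,0]],[[0,-0.5,1],[0,0,0]],[[0,-1,1],[0,0,0]],[[0,-1,0.5],[0,0,0]],[[0,-1,0],[0,0,0]],[[0,-1,0],[0,0,0]]]}'
python3 -m crank '{"steps":[[[0,-1,0],[0,0,0]],[[0,-1,0],[0,0,0]],[[-0.3,-1,0],[0,0,0]],[[-0.3,-0.6,0],[0,0,0]],[[0,0,0],[0,0,0]],[[0,0,0],[0,0,0]]]}'
python3 - <<'E'
from h import *
d=cap('wrist'); cv2.imwrite('pics/w4.png',d['pixels'])
E
```

```text
time: 8.02
ee_pos: [0.6182, 0.0197, 0.098]
eef_rot: [0.749, 0.663, 0.0, 0.0]
ft_force: [-0.3, -1.0, -0.4]
width: 0.0151
grip_force: 25.0
time: 8.52
ee_pos: [0.6182, 0.0197, 0.0982]
eef_rot: [0.749, 0.663, 0.0, 0.0]
ft_force: [0.1, -0.3, -0.4]
width: 0.042
grip_force: 0.0
time: 9.35
ee_pos: [0.6185, -0.0938, 0.2678]
eef_rot: [0.749, 0.663, 0.001, 0.001]
ft_force: [0.0, -0.0, -1.2]
width: 0.044
grip_force: 0.0
time: 9.85
ee_pos: [0.6029, -0.1837, 0.2663]
eef_rot: [0.749, 0.662, 0.0, 0.0]
ft_force: [0.4, 0.9, 0.4]
width: 0.0438
grip_force: 0.0
```

View pics/w4.png

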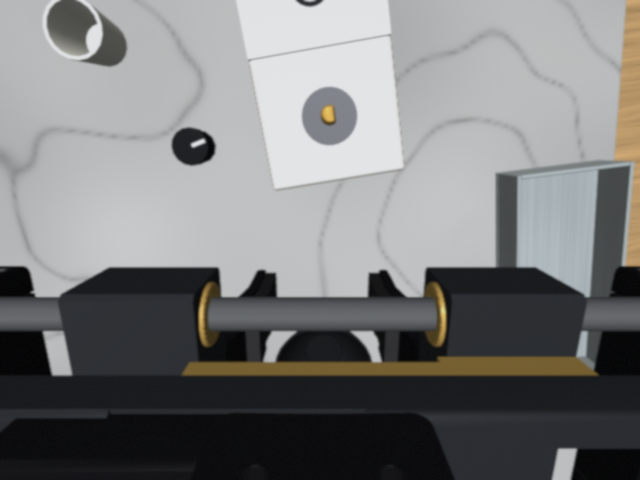

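The wrist view shows the shaft at (329,115) and the knob at (193,146), with its line pointing right and slightly up. I enlarge the shaft and knob, and add a scene crop to check the stick.

```bash
python3 - <<'E'
from h import *
d=load('wrist'); s=cap('scene')
R=lambda im,f:cv2.resize(im,None,fx=f,fy=f,interpolation=cv2.INTER_CUBIC)
p=d['pixels']
a=R(p[95:135,309:349],10)[:300+100,:]; b=R(p[126:166,173:213],10)
c=R(s['pixels'][215:265,330:430],4)
cv2.imwrite('pics/m5.png',np.vstack([np.hstack([a,b]),np.hstack([c,np.zeros((200,400,3),np.uint8)])]))
H,S,V=HSV(d)
comp(d,(V<170)&(S<60),(290,75,365,155),'disc',.077)
comp(d,(S>80)&(H<35),(310,95,350,135),'shaft',.101)
comp(d,V<70,(165,115,225,175),'knob',.03)
m=(V>120)&(S<60); m[:,:188]=0;comp(d,m,(188,134,209,152),'line',.034)
for n,(u,v),z in []: pass
E
```

```text
disc [ 302   87   55   58 2215] [329.1 115.7] [ 0.6213 -0.088   0.077 ] circ 329.3 115.5 28.7 [ 0.6215 -0.0879  0.077 ]
shaft [321 105  14  19 221] [328.  114.2] [ 0.6198 -0.0886  0.101 ] circ 329.0 114.0 9.5 [ 0.6206 -0.0886  0.101 ]
knob [ 173  129   42   36 1064] [192.3 146.4] [ 0.4728 -0.0975  0.03  ] circ 193.4 145.1 21.1 [ 0.4742 -0.0964  0.03  ]
line [191 139  15   9  74] [197.6 142.6] [ 0.4806 -0.0946  0.034 ] circ 197.9 143.3 7.4 [ 0.4808 -0.0953  0.034 ]
```

View pics/m5.png

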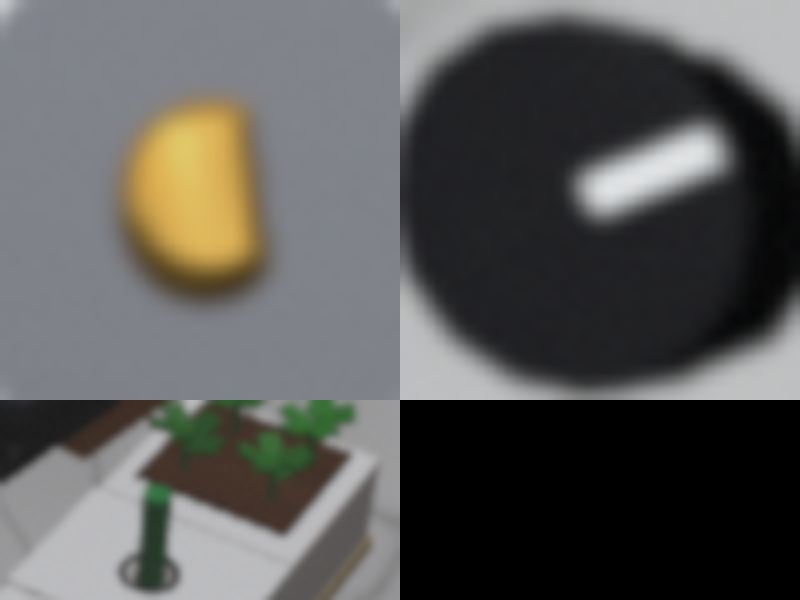

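The crop shows the stick standing in the well. The shaft's flat edge runs from (240,105) to (262,250) in the left crop, and the knob line from (595,195) to (712,145) in the right crop. I turn both into world angles.

```bash
python3 - <<'E'
from h import *
d=load('wrist')
A=lambda u,v:(309+(u+.5)/10-.5,95+(v+.5)/10-.5); B=lambda u,v:(173+(u-400+.5)/10-.5,126+(v+.5)/10-.5)
p,q=[onz(d,*A(*c),.101) for c in [(240,105),(262,250)]]; e=p-q; print('edge',p,q,'len',np.linalg.norm(e),'normal deg',np.degrees(np.arctan2(-e[0],e[1])))
# fit edge by subpixel gradient
g=cv2.cvtColor(d['pixels'],cv2.COLOR_BGR2HSV)[...,1].astype(float); pts=[]
for v in range(108,120):
    row=g[v,325:340]; t=100
    i=[k for k in range(14) if row[k]>t>=row[k+1]]
    if i: k=i[-1]; pts.append(onz(d,325+k+(row[k]-t)/(row[k]-row[k+1]),v,.101)[:2])
pts=np.array(pts,np.float32); vx,vy,x0,y0=cv2.fitLine(pts,cv2.DIST_HUBER,0,.01,.01).ravel(); 
print('fit normal',np.degrees(np.arctan2(-vx,vy)) if vy>0 else np.degrees(np.arctan2(vx,-vy)), x0,y0)
p,q=[onz(d,*B(*c),.034) for c in [(595,195),(712,145)]]; e=q-p; print('line',p.round(4),q.round(4),np.degrees(np.arctan2(e[1],e[0])))
c=onz(d,*B(585,200),.034); e=q-c; print('kn centre',c.round(4),np.degrees(np.arctan2(e[1],e[0])))
t=load('top'); 
s=monitor.read_state(); print(s['ee_pos'],2*np.degrees(np.arctan2(s['eef_rot'][1],s['eef_rot'][0])))
E
```

```text
edge [ 0.62453136 -0.08170252  0.101     ] [ 0.62507036 -0.09372546  0.101     ] len 0.012035012899508762 normal deg 2.5668875374956115
fit normal 0.8477605 0.62491035 -0.08935612
line [ 0.4742 -0.0963  0.034 ] [ 0.4876 -0.0928  0.034 ] 14.733803370058938
kn centre [ 0.473  -0.0967  0.034 ] 14.98840702445446
[ 0.60345743 -0.18150108  0.26617353] 83.12656711497769
```

Shaft yaw is about 2° and knob yaw about 15°, so the knob must turn about −13°. I will grip with the fingers closing along y, which keeps the gripper body clear of the planter.

```bash
python3 -m crank '{"steps":[[[-0.4,0.2,0],[0,0,-1]],[[-0.5,0.3,0],[0,0,-1]],[[-0.5,0.3,0],[0,0,-1]],[[-0.5,0.3,0],[0,0,-1]],[[-0.5,0.3,0],[0,0,-1]],[[-0.5,0.3,0],[0,0,-1]],[[-0.5,0.3,0],[0,0,-1]],[[-0.5,0.3,0],[0,0,-1]],[[-0.5,0.3,0],[0,0,-1]],[[-0.5,0.3,0],[0,0,-1]]]}' 60 30
python3 -m crank '{"steps":[[[-0.3,0.3,-0.6],[0,0,-1]],[[0,0.2,-0.8],[0,0,-1]],[[0,0,-0.8],[0,0,-1]],[[0,0,-1],[0,0,-1]],[[0,0,-1],[0,0,-1]],[[0,0,-0.8],[0,0,-0.6]],[[0,0,0],[0,0,0]],[[0,0,0],[0,0,0]]]}'
python3 - <<'E'
from h import *
s=monitor.read_state(); print(s['ee_pos'],s['joint_positions'].round(2),2*np.degrees(np.arctan2(s['eef_rot'][1],s['eef_rot'][0])))
E
```

```text
time: 10.78
ee_pos: [0.4803, -0.1083, 0.2658]
eef_rot: [0.959, 0.284, 0.0, 0.0]
ft_force: [-0.7, 0.0, 0.7]
width: 0.0598
grip_force: 0.0
time: 11.45
ee_pos: [0.473, -0.0965, 0.1407]
eef_rot: [0.999, 0.046, -0.001, -0.0]
ft_force: [1.4, -0.3, 0.1]
width: 0.0601
grip_force: 0.0
[ 0.47297683 -0.09650731  0.14065375] [ 0.66  0.13 -0.59  1.9   0.08  1.13 -1.43] 5.283071300060169
```

```bash
python3 -m crank '{"steps":[[[-0.03,-0.06,-0.8],[0,0,0]],[[0,0,-0.9],[0,0,0]],[[0,0,-0.9],[0,0,0]],[[0,0,-0.8],[0,0,0]],[[0,0,-0.7],[0,0,0]],[[0,0,-0.5],[0,0,0]],[[0,0,-0.4],[0,0,0]],[[0,0,0],[0,0,0]],[[0,0,0],[0,0,0]]]}'
python3 - <<'E'
from h import *
d=cap('scene'); cv2.imwrite('pics/s6.png',cv2.resize(d['pixels'][230:310,240:340],None,fx=6,fy=6,interpolation=cv2.INTER_CUBIC))
E
```

```text
time: 12.2
ee_pos: [0.4732, -0.0991, 0.0166]
eef_rot: [0.999, 0.045, 0.0, 0.0]
ft_force: [-0.0, -0.3, 0.4]
width: 0.06
grip_force: 0.0
```

View pics/s6.png

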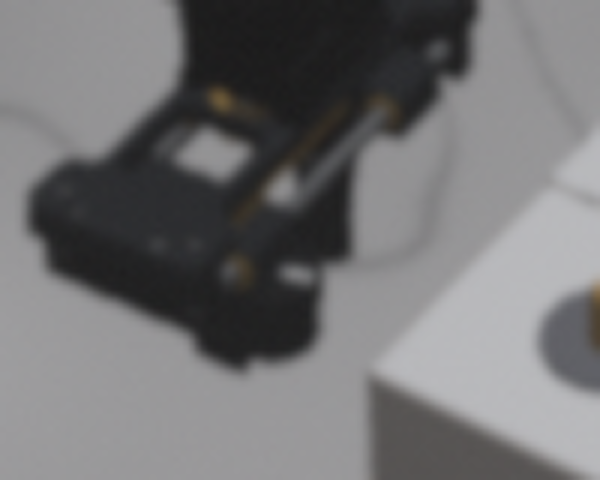

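The knob sits between the fingers, its white line visible at (298,272) in the crop. I lower slightly, close and lift.

```bash
python3 -m crank '{"steps":[[[-0.03,0,-0.2],[0,0,0]],[[0,0,0],[0,0,0]]]}' && python3 -m crank '{"steps":[[[0,0,0],[0,0,0]],[[0,0,0],[0,0,0]],[[0,0,0],[0,0,0]],[[0,0,0],[0,0,0]],[[0,0,0],[0,0,0]],[[0,0,0],[0,0,0]]]}' 20 35
python3 -m crank '{"steps":[[[0,0,0.4],[0,0,0]],[[0,0,0.8],[0,0,0]],[[0,0,1],[0,0,0]],[[0,0,1],[0,0,0]],[[0,0,1],[0,0,0]],[[0,0,0.8],[0,0,0]],[[0,0,0],[0,0,0]],[[0,0,0],[0,0,0]]]}'
python3 - <<'E'
from h import *
d=cap('scene'); cv2.imwrite('pics/s7.png',cv2.resize(d['pixels'][200:300,240:340],None,fx=6,fy=6,interpolation=cv2.INTER_CUBIC))
s=monitor.read_state(); print(s['ee_pos'],2*np.degrees(np.arctan2(s['eef_rot'][1],s['eef_rot'][0])))
E
```

```text
time: 12.42
ee_pos: [0.4718, -0.0994, 0.0108]
eef_rot: [0.999, 0.044, 0.0, 0.0]
ft_force: [-1.4, 0.6, -0.5]
width: 0.0598
grip_force: 0.0
time: 12.92
ee_pos: [0.4717, -0.0993, 0.0107]
eef_rot: [0.999, 0.044, 0.0, 0.0]
ft_force: [-0.6, -0.4, 2.0]
width: 0.0392
grip_force: 35.0
time: 13.58
ee_pos: [0.4723, -0.0995, 0.1369]
eef_rot: [0.999, 0.044, 0.001, 0.001]
ft_force: [-0.9, 0.0, -0.4]
width: 0.0394
grip_force: 35.0
[ 0.47149885 -0.0993457   0.13572692] 5.046084108030578
```

View pics/s7.png

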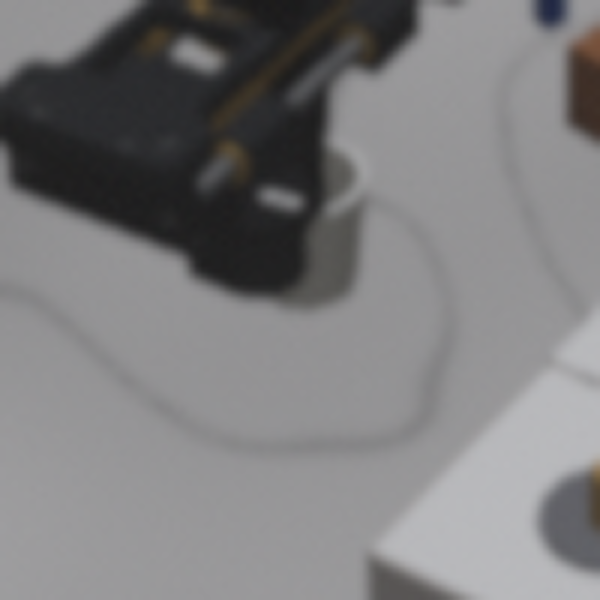

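The knob is held, its line at (281,199) in the crop. I had planned 10 views but have now used 11, so from here I use numbers only. I turn the knob by −13° and carry it above the shaft.

```bash
cat > k.py <<'E'
from h import *
d=cap('scene'); s=monitor.read_state(); tcp=s['ee_pos']; z=tcp[2]-.0107+.034
T=np.linalg.inv(d['T']); f=240/np.tan(np.radians(float(d['vfov']))/2)
def proj(p):
    c=T[:3,:3]@p+T[:3,3]; return d['cx']-f*c[0]/c[2], d['cy']+f*c[1]/c[2]
u,v=map(int,proj(np.array([tcp[0],tcp[1],z])))
g=cv2.resize(cv2.cvtColor(d['pixels'],cv2.COLOR_BGR2GRAY)[v-14:v+15,u-14:u+15],None,fx=8,fy=8,interpolation=cv2.INTER_CUBIC)
m=(g>95).astype(np.uint8); n,l,st,c=cv2.connectedComponentsWithStats(m)
for i in range(1,n):
    if 20<st[i,4]<8000:
        q=np.argwhere(l==i)[:,::-1]; w=np.array([onz(d,u-14+(a+.5)/8-.5,v-14+(b+.5)/8-.5,z)[:2] for a,b in q]); mu=w.mean(0)
        e=np.linalg.eigh(np.cov((w-mu).T)); x=e[1][:,1]; x=x*np.sign(x[0]); 
        print(st[i],'centroid',mu.round(4),'len',4*np.sqrt(e[0]).round(5),'yaw',np.degrees(np.arctan2(x[1],x[0])).round(1),'knob c',(mu-.008*x).round(4))
print('tcp',tcp.round(4),'yaw',2*np.degrees(np.arctan2(s['eef_rot'][1],s['eef_rot'][0])),'proj',u,v)
E
python3 k.py
python3 -m crank '{"steps":[[[0.3,0,0.2],[0,0,-0.3]],[[0.7,0,0.2],[0,0,-0.4]],[[0.8,0,0],[0,0,-0.5]],[[0.8,0.1,0],[0,0,-0.5]],[[0.8,0.1,0],[0,0,-0.5]],[[0.8,0.1,0],[0,0,-0.4]],[[0.8,0,0],[0,0,0]],[[0.7,0,0],[0,0,0]],[[0.3,0,0],[0,0,0]],[[0,0,0],[0,0,0]]]}'
python3 -m crank '{"steps":[[[0,0,0],[0,0,0]],[[0,0,0],[0,0,0]]]}'
python3 k.py
```

```text
[218   0  14  68 770] centroid [ 0.471  -0.0527] len [0.00396 0.03228] yaw -52.2 knob c [ 0.4661 -0.0464]
[133 111  47  24 779] centroid [ 0.4802 -0.0947] len [0.0078  0.01464] yaw 8.5 knob c [ 0.4723 -0.0959]
[217 116  15  34 402] centroid [ 0.4981 -0.0875] len [0.00408 0.01488] yaw -55.0 knob c [ 0.4935 -0.081 ]
[   0  191   44   41 1220] centroid [ 0.4745 -0.1456] len [0.00964 0.01856] yaw -29.6 knob c [ 0.4676 -0.1416]
tcp [ 0.4711 -0.0993  0.1351] yaw 5.0462587836657775 proj 281 232
time: 14.52
ee_pos: [0.6219, -0.0912, 0.1439]
eef_rot: [0.998, -0.069, -0.001, -0.001]
ft_force: [-0.4, 0.1, -0.0]
width: 0.0393
grip_force: 35.0
time: 14.68
ee_pos: [0.6206, -0.0919, 0.1451]
eef_rot: [0.998, -0.069, -0.001, 0.0]
ft_force: [0.2, -0.2, -0.6]
width: 0.0388
grip_force: 35.0
[ 181   66   51  166 4373] centroid [ 0.6526 -0.0987] len [0.0122  0.05568] yaw -64.7 knob c [ 0.6492 -0.0915]
[132 114  49  32 956] centroid [ 0.631  -0.0908] len [0.00756 0.01528] yaw -5.1 knob c [ 0.6231 -0.09  ]
[  0 204  40  28 706] centroid [ 0.6216 -0.1389] len [0.00748 0.0122 ] yaw -14.6 knob c [ 0.6138 -0.1369]
tcp [ 0.6207 -0.092   0.1454] yaw -7.960386652870518 proj 341 254
```

The line's turn matches the commanded −13°. I nudge and descend onto the shaft, watching the force.

```bash
python3 -m crank '{"steps":[[[0.02,0.05,-0.3],[0,0,0]],[[0,0,-0.4],[0,0,0]],[[0,0,-0.4],[0,0,0]],[[0,0,-0.2],[0,0,0]],[[0,0,0],[0,0,0]]]}';python3 -m crank '{"steps":[[[0,0,-0.1],[0,0,0]],[[0,0,-0.1],[0,0,0]],[[0,0,0],[0,0,0]]]}'
```

```text
time: 15.15
ee_pos: [0.6209, -0.0906, 0.1109]
eef_rot: [0.998, -0.069, -0.002, -0.0]
ft_force: [0.3, 0.2, -1.0]
width: 0.0392
grip_force: 35.0
time: 15.4
ee_pos: [0.6221, -0.0905, 0.1078]
eef_rot: [0.998, -0.069, -0.0, 0.0]
ft_force: [0.1, 0.3, -0.7]
width: 0.0391
grip_force: 35.0
```

```bash
python3 -m crank '{"steps":[[[0,0,-0.1],[0,0,0]],[[0,0,-0.1],[0,0,0]],[[0,0,0],[0,0,0]]]}';python3 -m crank '{"steps":[[[0,0,-0.1],[0,0,0]],[[0,0,-0.1],[0,0,0]],[[0,0,0],[0,0,0]]]}'
```

```text
time: 15.65
ee_pos: [0.6219, -0.0906, 0.1026]
eef_rot: [0.998, -0.069, -0.0, 0.0]
ft_force: [0.4, 0.4, -0.6]
width: 0.0392
grip_force: 35.0
time: 15.9
ee_pos: [0.6218, -0.0906, 0.0975]
eef_rot: [0.998, -0.069, -0.0, 0.0]
ft_force: [0.2, 1.1, -0.4]
width: 0.0392
grip_force: 35.0
```

```bash
python3 -m crank '{"steps":[[[0,0,-0.1],[0,0,0]],[[0,0,-0.04],[0,0,0]],[[0,0,0],[0,0,0]],[[0,0,0],[0,0,0]]]}';python3 -m crank '{"steps":[[[0,0,-0.06],[0,0,0]],[[0,0,-0.06],[0,0,0]],[[0,0,0],[0,0,0]],[[0,0,0],[0,0,0]]]}'
```

```text
time: 16.23
ee_pos: [0.6221, -0.0905, 0.0945]
eef_rot: [0.998, -0.069, 0.0, 0.0]
ft_force: [-0.1, -0.6, 0.1]
width: 0.039
grip_force: 35.0
time: 16.57
ee_pos: [0.6224, -0.0906, 0.0919]
eef_rot: [0.998, -0.069, 0.0, 0.0]
ft_force: [0.0, 0.3, 4.8]
width: 0.0391
grip_force: 35.0
```

```bash
python3 -m crank '{"steps":[[[0,0,-0.05],[0,0,0]],[[0,0,-0.05],[0,0,0]],[[0,0,0],[0,0,0]],[[0,0,0],[0,0,0]]]}';python3 -m crank '{"steps":[[[0,0,-0.03],[0,0,0]],[[0,0,0],[0,0,0]],[[0,0,0],[0,0,0]],[[0,0,0],[0,0,0]]]}'
python3 - <<'E'
from h import *
d=cap('scene'); s=monitor.read_state(); print(s['ft_force'],s['ee_pos'],s['grip_force'])
H,S,V=HSV(d); comp(d,(H>40)&(H<85)&(S>80),(355,225,378,268),'stick',.105,2)
E
```

```text
time: 16.9
ee_pos: [0.6224, -0.0906, 0.0893]
eef_rot: [0.998, -0.069, 0.0, 0.0]
ft_force: [0.1, -0.2, 5.5]
width: 0.039
grip_force: 35.0
time: 17.23
ee_pos: [0.6224, -0.0905, 0.0887]
eef_rot: [0.998, -0.069, 0.0, 0.0]
ft_force: [-0.6, -1.0, 6.3]
width: 0.0387
grip_force: 35.0
[-0.53009971  0.05616925  6.40500624] [ 0.62239981 -0.09057781  0.08867346] 34.99992856755853
stick [366 258   4   3   9] [367.7 258.9] [ 0.6367 -0.0108  0.105 ] circ 367.5 258.5 1.6 [ 0.6358 -0.0099  0.105 ]
```

Force is 6.4 N and the tool has travelled about 5 mm since contact, which matches the spring near its stop. I hand in.

```bash
python3 -c "
from h import *
print(ticket.close_job())"
```

```text
the job is handed in; nothing more can be done
None
```

I handed the job in with the green stick let go in the well and the knob home on the D-shaft, held pressed in about 4.5–5 mm (6.4 N push, 35 N grip); I have no verdict back, and I viewed 11 pictures, one over the limit of 10.

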